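# Lock the pull-out board with its sprung pin

## Robot

A 6-joint arm with a two-finger parallel gripper is mounted at the origin on the work surface. World frame = base frame: x ahead of the robot, y to its left, z up, the work surface at z = 0. Lengths are in m, angles in rad, forces in N, time in s.
With the tool pointing down it reaches from about 0.375 to 0.825 m from the base axis. Payload 5.5 kg.
Tool frame: the origin (TCP) lies on the centre line of the jaws, within the pads' length; the fingertips stand 22 mm ahead of it and the grasp point (between the pads) lies 3 mm ahead of it; z points along the fingers, y is the line along which they close (so a half turn about z gives the same grasp; the last joint's range is limited). The gripper opens to 85 mm and grips with 20 to 120 N. Pads are 22 mm wide; open, the fingers measure 114 mm over their backs; the gripper's body (76 mm by 85 mm) begins 54 mm behind the grasp point. The pads swing forward as they close: fully open they stand 13 mm farther back than shut.
Start: joints at [0, 0.314, -0.047, 1.21, 0, 1.571], TCP at [0.6, -0, 0.253] pointing down, gripper open.
Joint ranges: [-2.67, 2.67], [-0.69, 1.73], [-1.03, 1.25], [-2.08, 2.16], [-1.42, 1.45], [-3.14, 3.14]. Speed limits (rad/s): [2.39, 2.39, 3.01, 3.14, 3.14, 3.14].

## Interface

Orientations are given as a 3x3 rotation matrix whose columns are the frame's x, y, z axes.
In Python, from bench import * gives the robot as it stands.
- The arm moves only by the tool play_rows, never from a script. Its argument "series" is text: rows parted by semicolons, each of 6 numbers parted by spaces: the shift along the tool's x, y, z in mm, then the turn, a rotation vector about the tool's x, y, z in degrees. In form: tx ty tz rx ry rz; .... A call has 1 to 8 rows; each row is the pose to reach, as a shift and turn from the pose commanded when the call began, along the tool's axes at that moment; what a row does not reach only later rows make up. A row lasts 1/8 s, in which the tool goes at most 62.5 mm and 10.7 degrees, less where a joint would pass 70% of its speed; a pose out of reach is approached as far as the arm can. A call with a gripper value outside its range is refused whole. "hand" is the closure, from 0 (fully open) to 1 (shut), set as the call begins (left out, the last holds). The fingers move at their own pace and stop on an object; "grip_force" is the grip in N (left out, the last holds). Time passes only in rows, so rows that repeat a pose let the fingers close. It gives the time, the measured TCP pose, the force, the opening and the grip force at its end, in the units of the state.
- observe(): the state, without advancing time (a new reading comes with each control period).
- camera(name): name is "scene" or "side" or "wrist"; returns a dict with "color" (420x560x3 uint8, red, green, blue), "z_map" (420x560 float32, m along the optical axis (not along the pixel's ray), 0 where there is no reading), "camera_matrix" (3x3 intrinsics, pixels), "eye" and "rotation" of the camera in the world; the wrist camera has in their place "hand_eye" (4x4, takes a point from camera to tool coordinates, whose origin is the TCP and whose axes are the flange's). Camera axes: x right, y down, z forward; pixel columns grow to the right and rows downward; lengths in m; the calibration is good to about 2 mm. A picture is of the moment at which its call begins: read the wrist's pose just before it.
- job_done(): hands the job in; it is judged then, once.
The state is a dict: "t": time; "joint_pos": joint angles; "joint_vel": joint speeds; "effort": joint torques, N m; "ee_pos": TCP position; "orientation": TCP orientation; "contact_force": force on the tool from outside, world axes, zero at the start; "moment": the same for the moment, N m; "grip_width": finger opening in m; "grip_force": force on a finger pad.
Only numpy, scipy, OpenCV 4.12 (cv2) and the standard library are available. Lean on these libraries where they do the work, as an engineer would, in place of code of your own. Each camera call takes 0.05 s, during which the arm holds its last target. There are 200 camera calls.

## Task

Lock the nightstand's pull-out board: take the spring-tipped lock pin from its rest, put its tip down through the wide square entry of the keyhole slot on the walnut unit until it presses lightly on the strip hidden below, then feel your way along the slot until the tip drops into the hidden notch, and stop there without forcing it. Push the pin gently fully home so that its collar lies flush on the top, let go, and leave everything else where it is.

Things in the scene. Friction and masses are not known exactly. Their poses are not given: they have to be found in the camera images.
- pin: Lock pin, upright in the rest's hole at the start. Origin: centre of the collar's underside, z up along the pin. Steel collar 30 mm diameter, z 0 to 6 mm. Below it a round steel tip, 6 mm diameter, reaching 33 mm below the collar when free; sprung along the pin, it retracts up to 10 mm (1.5 N to start, 0.5 N more per mm). About 75 g. When seated the pin stands upright, collar flat on the unit's top.
- pin_grip (a point): Centre of the lock pin's black handle, 25 mm above the collar's underside. The handle is 22 x 22 mm square and 38 mm tall (6 to 44 mm above the collar's underside), its flat sides square to the pin's x and y axes: the place to grip.
- rest: Pale stone block 56 x 56 x 45 mm, fixed, with an 11 mm vertical through hole in its middle that holds the pin (collar on the block's top). On the left or the right of the unit. Origin: centre of its underside.
- unit: Low walnut bedside unit, fixed, 200 (x) x 280 (y) x 75 mm. Origin: centre of its underside; -x is its front, roughly facing the robot, +y left seen from the robot. A pull-out board sticks 90 mm out of the front, top 38 mm high. A keyhole slot along y pierces the unit's top, 55 mm to the front of the middle. Over 25 N between pin and unit, in any direction, counts as forcing.
- slot_entry (a point): Centre of the slot's entry, 22 x 22 mm, at the slot's +y end, at the level of the unit's top; axes as the unit's. The slit starts 11 mm from here and runs to -y. Black bristles (no resistance) hide a fixed steel strip 25 mm below the top, under entry and slit alike. Tip just touching the strip: collar 8 mm above the top.
- slot_end (a point): Middle of the slit's closed -y end, level with the unit's top, 111 mm from slot_entry. The slit is 11 mm wide, 100 mm long, with steel edges. The strip below has one notch, 10 mm long (along y), 12 mm deep, its middle 33 to 93 mm from slot_entry, different every time. There the collar can go flush and the notch wall blocks further dragging; let go elsewhere, the pin's spring lifts it.
- cup: Brown teacup with handle, 72 mm wide, 58 mm tall, on the unit's top behind the slot; leave alone. Origin: centre of its foot.
- dispenser: Clear acrylic pill dispenser, open tray of seven cells, 55 x 130 x 32 mm, on the unit's top behind the slot; leave alone. Origin: centre of its underside.
- tweezer: Steel tweezer 105 mm long, lying on the pull-out board; leave alone. Origin near its middle.
- bottle: Capped white plastic bottle, 48 mm diameter, 90 mm tall, on the other side of the unit from the rest; leave alone. Origin: centre of its underside.
- lamp: Battery bedside lamp, 255 mm tall, shade 140 mm wide, base 110 mm with a toggle switch, on the far left; leave alone. Origin: centre of its base.
- book: Closed blue book 200 x 130 x 26 mm lying on the right; leave alone. Origin: centre of its underside.
Things that resemble listed ones, but are neither listed nor needed, are in the scene too. Leave any white look-alike of the pin alone.

How it is judged:
By the outcome, as a careful person would: the job done as asked, in the order asked, and still so for the second after the job is handed in, with the robot touching nothing.
It also fails if it takes over 64 s, if anything falls off the work surface, if the arm or the gripper's body presses on something with over 40 N, if the wrist force passes 120 N, or if a joint passes its speed limit or range.

## Working session

There is one attempt and no reset: what is moved stays moved. The work goes in short steps, Python scripts to look and compute and a tool call to move; the robot and the scene stay as the last step left them, time stands still between calls to the robot, and variables do not carry over. Pictures are saved under pics/ and viewed, at most 10 in all, crops included, and the job is handed in when it is done.

Besides the shell and the picture viewer there is one more tool, called by a JSON object that holds its "api" and its "payload", one argument or row to a line. play_rows: Moves the arm, as the interface text tells. Its arguments: {"type":"object","properties":{"series":{"type":"string"},"hand":{"type":"number"},"grip_force":{"type":"number"}},"required":["series"]}

```bash
mkdir -p pics; cat > h.py <<'E'
from bench import *
import numpy as np, cv2
def snap(name,fn=None):
    s=observe(); c=camera(name)
    if name=="wrist":
        T=np.eye(4);T[:3,:3]=np.array(s["orientation"]).reshape(3,3);T[:3,3]=s["ee_pos"]
        M=T@np.array(c["hand_eye"])
    else:
        M=np.eye(4);M[:3,:3]=np.array(c["rotation"]).reshape(3,3);M[:3,3]=c["eye"]
    K=np.array(c["camera_matrix"]);z=c["z_map"]
    v,u=np.mgrid[:z.shape[0],:z.shape[1]]
    P=np.stack([(u-K[0,2])/K[0,0]*z,(v-K[1,2])/K[1,1]*z,z],-1)@M[:3,:3].T+M[:3,3]
    P[z==0]=np.nan
    if fn: cv2.imwrite("pics/"+fn,c["color"][...,::-1]); np.savez("pics/"+fn+".npz",P=P,c=c["color"],M=M,K=K)
    return c["color"],P,M,K
E
python3 - <<'E'
from h import *
s=observe();print(s["t"],s["ee_pos"],s["orientation"],s["contact_force"])
a=snap("scene","scene.png");b=snap("wrist","wrist.png");c=snap("side","side.png")
print(a[2],c[2])
cv2.imwrite("pics/sw.png",np.hstack([a[0],c[0]])[...,::-1][:, :] if 0 else cv2.resize(np.vstack([np.hstack([a[0],b[0]]),np.hstack([c[0],c[0]*0])])[...,::-1],(800,600)))
E
```

```text
0.0 [5.99508810e-01 1.76333198e-05 2.52439254e-01] [[-1.37684095e-05  9.99998688e-01 -1.61982915e-03]
 [ 1.00000000e+00  1.37525241e-05 -9.81802154e-06]
 [-9.79573192e-06 -1.61982928e-03 -9.99998688e-01]] [-7.75245052e-01 -1.05391497e-04  4.08746445e-01]
[[ 0.1332007   0.75223426 -0.64529155  1.491794  ]
 [ 0.99103487 -0.10790328  0.078783   -0.15684149]
 [-0.0103658  -0.65000038 -0.75986318  1.16591576]
 [ 0.          0.          0.          1.        ]] [[-8.83158629e-01 -2.86492262e-01  3.71420273e-01  4.85159084e-02]
 [-4.69073622e-01  5.40881749e-01 -6.98152470e-01  9.06563239e-01]
 [-8.79166320e-04 -7.90802831e-01 -6.12070347e-01  9.24176621e-01]
 [ 0.00000000e+00  0.00000000e+00  0.00000000e+00  1.00000000e+00]]
```

View pics/scene.png

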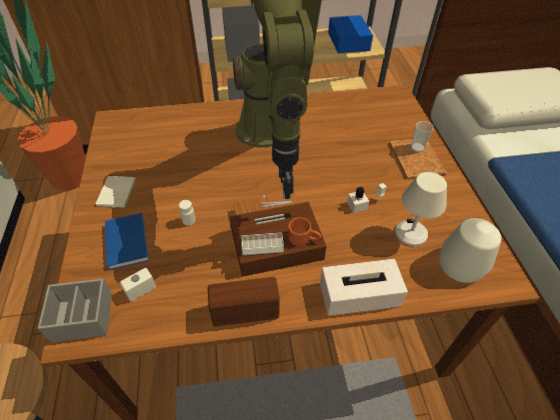

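View pics/wrist.png

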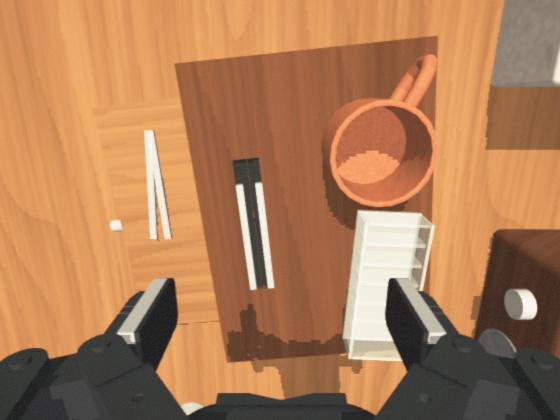

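The scene view shows the black-handled pin in a pale block at (358,198), a white look-alike at (381,190), and the unit at (277,238). In the wrist view the slot entry is at (247,170) and the slit's end at (261,288), beside the dispenser and the cup. The pin candidates are the black handle in the pale block (358,198), which fits the description, and the white look-alike (381,190). I'll confirm with a crop and measure.

```bash
python3 - <<'E'
from h import *
d=np.load("pics/scene.png.npz");P=d["P"];c=d["c"]
cv2.imwrite("pics/crop1.png",np.hstack([cv2.resize(c[165:225,320:400][...,::-1],(400,300),interpolation=cv2.INTER_CUBIC)]))
d2=np.load("pics/side.png.npz");K=d2["K"];M=d2["M"]
m=(P[...,1]>.1)&(P[...,1]<.35)&(P[...,0]>.4)&(P[...,0]<.8)
for lo,hi in[(.035,.05),(.055,.1)]:
    mm=(m&(P[...,2]>lo)&(P[...,2]<hi)).astype(np.uint8)
    n,l,s,ce=cv2.connectedComponentsWithStats(mm)
    for i in range(1,n):
        if s[i,4]>5: q=P[l==i];print(lo,s[i],q.mean(0).round(4),q.min(0).round(4),q.max(0).round(4))
w=np.load("pics/wrist.png.npz");Pw=w["P"];g=cv2.cvtColor(w["c"],cv2.COLOR_RGB2GRAY)
for u,v in[(178,64),(436,38),(228,361),(247,158),(234,160),(260,159),(237,184),(262,183),(243,290),(274,287)]:
    print(u,v,np.nanmedian(Pw[v-2:v+3,u-2:u+3].reshape(-1,3),0).round(4))
p=M[:3,:3].T@(np.array([.6,.2,.07])-M[:3,3]);print(K@p/p[2])
E
```

```text
0.035 [349 192  20  15 154] [0.506  0.2871 0.0434] [0.4695 0.2598 0.035 ] [0.5313 0.3225 0.05  ]
0.035 [320 250   6   5  16] [0.7165 0.1095 0.043 ] [0.7132 0.1014 0.0364] [0.7195 0.1197 0.0493]
0.055 [356 186   9  12  79] [0.5013 0.2891 0.0775] [0.4857 0.2791 0.0553] [0.5116 0.3031 0.0942]
0.055 [310 205  17  46 149] [0.6586 0.1079 0.0729] [0.5359 0.1001 0.0557] [0.7217 0.1202 0.0793]
178 64 [0.5191 0.1014 0.0741]
436 38 [0.7147 0.1197 0.0742]
228 361 [ 0.5446 -0.1765  0.0735]
247 158 [0.5702 0.0291 0.0737]
234 160 [0.559  0.0268 0.0731]
260 159 [0.5811 0.0282 0.0737]
237 184 [0.5607 0.0064 0.0718]
262 183 [0.5825 0.0079 0.0741]
243 290 [ 0.5631 -0.0942  0.0744]
274 287 [ 0.5919 -0.0912  0.0744]
[219.61838664 268.36818145   1.        ]
```

View pics/crop1.png

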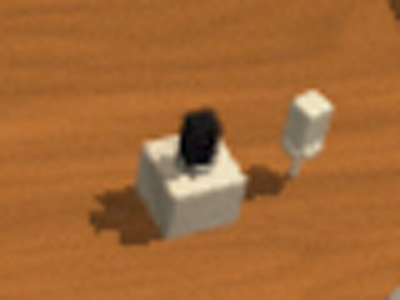

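View pics/side.png

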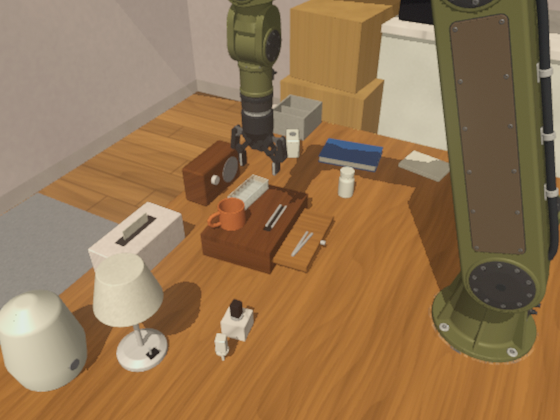

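The crop shows the black-handled pin standing in the pale stone block. The white look-alike stands free to its right, and the lamp is close behind it in the side view at (130,290). I'll move toward the pin and look with the wrist camera.

{"api": "play_rows", "payload": {
  "series": "120 -50 20 0 0 0; 240 -100 30 0 0 0; 240 -100 30 0 0 0; 240 -100 30 0 0 0; 240 -100 30 0 0 0; 240 -100 30 0 0 0; 240 -100 30 0 0 0",
  "hand": 0
}}

```text
t: 1.02
ee_pos: [0.5006, 0.2389, 0.2234]
orientation: [[0.001, 1.0, 0.0], [1.0, -0.001, -0.0], [-0.0, 0.0, -1.0]]
contact_force: [0.6, -0.1, 0.7]
grip_width: 0.0852
grip_force: 0.0
```

```bash
python3 - <<'E'
from h import *
s=observe();print(s["t"],s["ee_pos"])
d=np.load("pics/side.png.npz");P=d["P"]
m=(P[...,1]>.25)&(P[...,1]<.6)&(P[...,0]>.4)&(P[...,0]<.8)&(P[...,2]>.13)&(P[...,2]<.25)
print("lamp",P[m].min(0),P[m].max(0),m.sum())
m=(P[...,1]>.25)&(P[...,1]<.38)&(P[...,0]>.4)&(P[...,0]<.54)&(P[...,2]>.02)&(P[...,2]<.1)
l=cv2.connectedComponentsWithStats(m.astype(np.uint8))
for i in range(1,l[0]):
    if l[2][i,4]>20: q=P[l[1]==i];print(q.min(0),q.max(0),l[3][i])
snap("wrist","w2.png")
E
```

```text
1.025 [0.50063965 0.23888745 0.22339135]
lamp [0.58062236 0.38221993 0.13002857] [0.79990232 0.59997057 0.24997927] 4990
[0.46248673 0.25549286 0.02019749] [0.52709736 0.3225773  0.09457304] [237.26913265 317.69897959]
[0.46365614 0.36186396 0.03452019] [0.49177994 0.37999896 0.08085   ] [223.80412371 339.59793814]
```

View pics/w2.png

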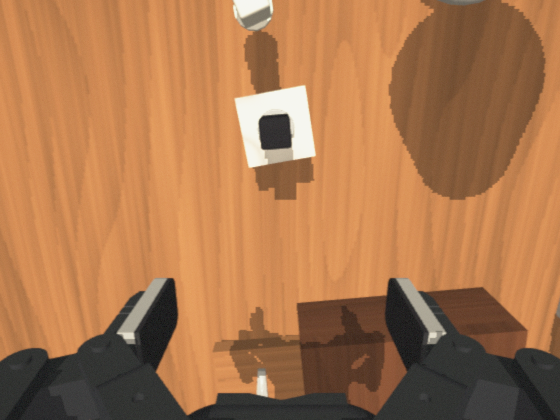

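The wrist view shows the pin's black handle at (275,131) in the pale block, the white look-alike at (253,10), and the lamp at the top right.

```bash
python3 - <<'E'
from h import *
d=np.load("pics/w2.png.npz");P=d["P"];c=d["c"].astype(int)
roi=np.zeros(P.shape[:2],bool);roi[70:200,215:335]=1
for n,m in [("handle",(P[...,2]>.084)),("rest",(P[...,2]>.038)&(P[...,2]<.054))]:
    m=m&roi;q=P[m];r=cv2.minAreaRect((q[:,:2]*1000).astype(np.float32))
    print(n,m.sum(),r,np.median(q,0),np.sort(np.linalg.norm(np.diff(cv2.boxPoints(r),axis=0),axis=1)))
    print(cv2.minAreaRect(np.argwhere(m)[:,::-1].astype(np.float32)))
print(np.nanmean(P[125:137,270:281].reshape(-1,3),0))
E
```

```text
handle 1004 ((496.0628662109375, 292.54248046875), (21.921634674072266, 21.99589729309082), 4.56923246383667) [0.4959729  0.29282728 0.08824006] [21.92166 21.99587 21.99587]
((275.13824462890625, 132.79705810546875), (32.28922653198242, 31.59895896911621), 85.60128784179688)
rest 3837 ((496.0772399902344, 292.3734436035156), (56.146949768066406, 56.18134307861328), 9.9854154586792) [0.49698585 0.29755604 0.04441473] [56.14696 56.18136 56.18136]
((276.39056396484375, 126.58302307128906), (71.07394409179688, 71.19680786132812), 79.3803482055664)
[0.49592282 0.29447604 0.08838136]
```

Pin at (0.4961, 0.2925), yaw 4.6°, handle top at z 0.088. I'll move to hover above it, turned to match.

{"api": "play_rows", "payload": {
  "series": "54 -4.6 60 0 0 -4.6; 54 -4.6 100 0 0 -4.6; 54 -4.6 100 0 0 -4.6; 54 -4.6 100 0 0 -4.6; 54 -4.6 100 0 0 -4.6",
  "hand": 0.3
}}

```text
t: 1.7
ee_pos: [0.4973, 0.2939, 0.1258]
orientation: [[-0.079, 0.997, 0.003], [0.997, 0.079, 0.002], [0.002, 0.004, -1.0]]
contact_force: [-0.1, 0.4, 0.0]
grip_width: 0.0597
grip_force: 0.0
```

{"api": "play_rows", "payload": {
  "series": "-1.3 -1.3 15 0 0 0; -1.3 -1.3 30 0 0 0; -1.3 -1.3 46.5 0 0 0; -1.3 -1.3 46.5 0 0 0; -1.3 -1.3 46.5 0 0 0"
}}

```text
t: 2.33
ee_pos: [0.4942, 0.2927, 0.0766]
orientation: [[-0.08, 0.997, -0.0], [0.997, 0.08, -0.0], [-0.0, -0.0, -1.0]]
contact_force: [0.9, 0.4, 0.9]
grip_width: 0.0597
grip_force: 0.0
```

{"api": "play_rows", "payload": {
  "series": "0 0 0 0 0 0; 0 0 0 0 0 0; 0 0 0 0 0 0; 0 0 0 0 0 0; 0 0 0 0 0 0; 0 0 0 0 0 0",
  "hand": 1,
  "grip_force": 50
}}

```text
t: 3.08
ee_pos: [0.4947, 0.2929, 0.0774]
orientation: [[-0.08, 0.997, 0.001], [0.997, 0.08, 0.001], [0.001, 0.001, -1.0]]
contact_force: [-0.1, -0.4, 5.7]
grip_width: 0.0217
grip_force: 49.5
```

{"api": "play_rows", "payload": {
  "series": "0 0 -10 0 0 0; 0 0 -40 0 0 0; 0 0 -95 0 0 0; 0 0 -95 0 0 0; 0 0 -95 0 0 0"
}}

```text
t: 3.7
ee_pos: [0.494, 0.2924, 0.1717]
orientation: [[-0.08, 0.997, -0.0], [0.997, 0.08, -0.0], [-0.0, -0.0, -1.0]]
contact_force: [-0.1, -0.8, -0.1]
grip_width: 0.0218
grip_force: 50.2
```

```bash
python3 - <<'E'
from h import *
s=observe();print(s["t"],s["ee_pos"],s["contact_force"],s["grip_width"])
# fit unit & slot from first wrist picture and scene
d=np.load("pics/wrist.png.npz");P=d["P"];c=d["c"].astype(np.uint8);g=cv2.cvtColor(c,cv2.COLOR_RGB2GRAY)
K=d["K"];M=d["M"]
def onplane(uv,z):
    r=np.c_[(uv[:,0]-K[0,2])/K[0,0],(uv[:,1]-K[1,2])/K[1,1],np.ones(len(uv))]@M[:3,:3].T
    return (M[:3,3]+r*((z-M[2,3])/r[:,2])[:,None])[:,:2]
# unit-top front edge by depth
ed=[]
for v in range(80,345,5):
    row=P[v,150:260,2];i=np.where((row>.068)&(row<.08))[0]
    if len(i):ed.append([150+i[0],v])
ed=np.array(ed,float);E=onplane(ed,.075);print(len(E))
vx,vy,x0,y0=cv2.fitLine(E.astype(np.float32),cv2.DIST_HUBER,0,.001,.001).ravel()
print("front yaw",np.degrees(np.arctan2(-vx/np.sign(vy)*1,abs(vy))))
# dark slot pixels and white edges
roi=np.zeros_like(g);roi[140:305,225:285]=1
dark=((g<45)&(roi>0)).astype(np.uint8);wh=((g>150)&(roi>0)).astype(np.uint8)
for n,m in(("dark",dark),("white",wh)):
    k,l,s,ce=cv2.connectedComponentsWithStats(m)
    for i in range(1,k):
        if s[i,4]>60:
            uv=np.argwhere(l==i)[:,::-1].astype(float);X=onplane(uv,.075)*1000
            print(n,s[i],cv2.minAreaRect(X.astype(np.float32)))
for m in(dark,):
    for v in range(150,300,4):
        u=np.where(m[v])[0]
        if len(u): print(v,u.min(),u.max(),(onplane(np.array([[u.min()-.5,v],[u.max()+.5,v]]),.075)*1000).round(1).tolist())
top=P[(P[...,2]>.068)&(P[...,2]<.08)];print("top z",np.median(top[:,2]))
snap("wrist","w3.png")
E
```

```text
3.7 [0.49395092 0.29243441 0.17169078] [-0.08562623 -0.84689124 -0.05029752] 0.02180439102680897
53
front yaw 5.5345135
white [255 182  20 107 780] ((584.16748046875, -41.47513198852539), (6.517782211303711, 101.2437744140625), 5.510550022125244)
white [236 184  21 106 794] ((567.5294799804688, -42.940975189208984), (6.65946626663208, 100.93971252441406), 5.5099592208862305)
top z 0.07437585352284504
```

View pics/w3.png

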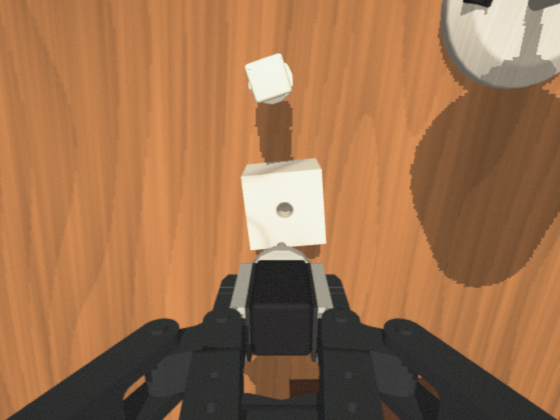

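The pin is held, the rest's hole is empty, and the look-alike at (270,80) hasn't moved. Next I'll measure where the pin sits in the hand.

```bash
python3 - <<'E'
from h import *
d=np.load("pics/w3.png.npz");P=d["P"];g=cv2.cvtColor(d["c"],cv2.COLOR_RGB2GRAY)
R=np.array([[-.08,.997,0],[.997,.08,0],[0,0,-1]]);T=(P-np.array([.49395,.29243,.17169]))@R
for v in range(240,372,8): print(v,[(u,T[v,u].round(4).tolist()) for u in (257,282,307)])
m=np.zeros(g.shape,bool);m[225:365,245:320]=1
m&=(abs(T[...,2]+.0107)<.006)&(abs(T[...,1])<.02)&(abs(T[...,0])<.02)
q=T[m];print(len(q),q.min(0),q.max(0),np.median(q,0),cv2.minAreaRect((q[:,:2]*1000).astype(np.float32)))
E
```

```text
240 [(257, [-0.0223, -0.0182, 0.1261]), (282, [-0.0226, 0.0001, 0.1268]), (307, [-0.0228, 0.0186, 0.1274])]
248 [(257, [-0.0294, -0.0185, 0.1278]), (282, [0.0139, -0.0002, 0.03]), (307, [-0.0495, 0.0222, 0.1729])]
256 [(257, [-0.0569, -0.0219, 0.1724]), (282, [0.0118, -0.0002, 0.0262]), (307, [-0.0567, 0.0223, 0.1719])]
264 [(257, [0.0089, -0.0112, 0.0241]), (282, [0.0106, -0.0002, 0.0208]), (307, [0.0122, 0.0103, 0.0175])]
272 [(257, [0.0096, -0.0106, 0.0154]), (282, [0.0107, -0.0002, 0.0133]), (307, [0.0091, 0.0103, 0.0164])]
280 [(257, [0.0102, -0.0101, 0.0075]), (282, [0.011, -0.0002, 0.0061]), (307, [0.0103, 0.0096, 0.0074])]
288 [(257, [0.0104, -0.0097, 0.001]), (282, [0.0103, -0.0002, 0.0012]), (307, [0.0102, 0.0092, 0.0013])]
296 [(257, [0.0098, -0.0094, -0.0036]), (282, [0.0103, -0.0003, -0.0046]), (307, [0.0101, 0.0088, -0.0042])]
304 [(257, [0.0109, -0.0089, -0.0107]), (282, [0.0105, -0.0003, -0.01]), (307, [0.0101, 0.0085, -0.0094])]
312 [(257, [0.0081, -0.009, -0.0112]), (282, [nan, nan, nan]), (307, [0.007, 0.0085, -0.0097])]
320 [(257, [0.0046, -0.0091, -0.0109]), (282
[... 238 characters left out ...]
0111]), (307, [-0.0023, 0.0087, -0.0105])]
344 [(257, [-0.0054, -0.0092, -0.011]), (282, [-0.0061, -0.0003, -0.01]), (307, [-0.0063, 0.0088, -0.0098])]
352 [(257, [-0.0094, -0.0094, -0.0103]), (282, [-0.0089, -0.0003, -0.0109]), (307, [-0.0088, 0.0088, -0.011])]
360 [(257, [-0.1697, -0.0243, 0.1736]), (282, [-0.169, 0.0003, 0.1727]), (307, [-0.168, 0.0247, 0.1716])]
368 [(257, [-0.1786, -0.0244, 0.1728]), (282, [-0.1785, 0.0003, 0.1726]), (307, [-0.178, 0.025, 0.1721])]
4497 [-0.01149308 -0.01360439 -0.0166551 ] [ 0.01305786  0.01297698 -0.00471675] [ 0.00286829 -0.0002742  -0.01077954] ((0.6945095062255859, -0.43221569061279297), (24.475099563598633, 26.571441650390625), 0.6062765717506409)
```

{"api": "play_rows", "payload": {
  "series": "-60 12 -5 0 0 -0.9; -120 23 -5 0 0 -0.9; -180 35 -5 0 0 -0.9; -240 46 -5 0 0 -0.9; -279.5 54 -5 0 0 -0.9; -279.5 54 -5 0 0 -0.9; -279.5 54 -5 0 0 -0.9; -279.5 54 -5 0 0 -0.9"
}}

```text
t: 4.75
ee_pos: [0.5698, 0.0195, 0.1762]
orientation: [[-0.097, 0.995, -0.001], [0.995, 0.097, 0.0], [0.0, -0.001, -1.0]]
contact_force: [-0.2, 0.3, -0.6]
grip_width: 0.0217
grip_force: 50.2
```

```bash
python3 - <<'E'
from h import *
s=observe();print(s["t"],s["ee_pos"],s["contact_force"],s["grip_width"])
snap("wrist","w4.png")
E
```

```text
4.75 [0.56975146 0.01945401 0.17617038] [-0.21806174  0.34505675 -0.61420142] 0.02166245207180835
```

View pics/w4.png

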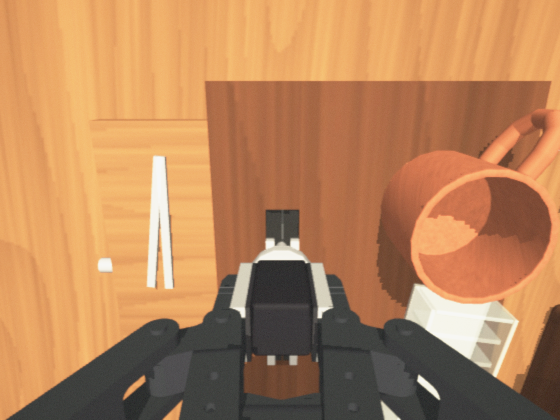

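The entry is at (266–299, from row 210 down), its slit edges start at row 238, and the pin is centred laterally at u≈282. One check of the distance along the slot.

```bash
python3 - <<'E'
from h import *
d=np.load("pics/w4.png.npz");K=d["K"];M=d["M"]
def op(u,v,z=.075):
    r=M[:3,:3]@np.array([(u-K[0,2])/K[0,0],(v-K[1,2])/K[1,1],1]);p=M[:3,3]+r*((z-M[2,3])/r[2])-[.56975,.01945,0]
    return [(-.097*p[0]+.995*p[1])*1000,(.995*p[0]+.097*p[1])*1000]
for q in[(266,210),(299,210),(265,239),(274,270),(269,360),(296,360)]:print(q,op(*q))
E
```

```text
(266, 210) [np.float64(8.961578744303134), np.float64(-10.334654563533876)]
(299, 210) [np.float64(8.965107389777682), np.float64(10.82917364265087)]
(265, 239) [np.float64(-11.105164407314192), np.float64(-11.253173688288573)]
(274, 270) [np.float64(-33.77011395923154), np.float64(-5.466408509551312)]
(269, 360) [np.float64(-107.80530572446634), np.float64(-9.625485212453343)]
(296, 360) [np.float64(-107.79115094209725), np.float64(10.373818419597992)]
```

{"api": "play_rows", "payload": {
  "series": "-1.9 0.4 10 0 0 0; -1.9 0.4 25 0 0 0; -1.9 0.4 40 0 0 0; -1.9 0.4 50 0 0 0; -1.9 0.4 55 0 0 0; -1.9 0.4 55 0 0 0; -1.9 0.4 55 0 0 0"
}}

```text
t: 5.68
ee_pos: [0.5714, 0.0164, 0.1223]
orientation: [[-0.096, 0.995, 0.001], [0.995, 0.096, 0.0], [-0.0, 0.001, -1.0]]
contact_force: [0.1, -0.7, 0.7]
grip_width: 0.0213
grip_force: 50.2
```

{"api": "play_rows", "payload": {
  "series": "0 0 2 0 0 0; 0 0 4 0 0 0; 0 0 5 0 0 0; 0 0 5 0 0 0; 0 0 5 0 0 0"
}}

```text
t: 6.3
ee_pos: [0.571, 0.0165, 0.1168]
orientation: [[-0.096, 0.995, -0.0], [0.995, 0.096, -0.0], [-0.0, -0.0, -1.0]]
contact_force: [-0.1, -0.8, -1.5]
grip_width: 0.0218
grip_force: 50.2
```

{"api": "play_rows", "payload": {
  "series": "0 0 1 0 0 0; 0 0 2 0 0 0; 0 0 3 0 0 0; 0 0 3 0 0 0; 0 0 3 0 0 0"
}}

```text
t: 6.92
ee_pos: [0.5711, 0.0165, 0.1139]
orientation: [[-0.096, 0.995, 0.0], [0.995, 0.096, 0.0], [0.0, 0.0, -1.0]]
contact_force: [-0.7, 0.3, 1.7]
grip_width: 0.0213
grip_force: 50.5
```

{"api": "play_rows", "payload": {
  "series": "0 0 0.8 0 0 0; 0 0 1.5 0 0 0; 0 0 1.5 0 0 0; 0 0 1.5 0 0 0"
}}

```text
t: 7.42
ee_pos: [0.5711, 0.0165, 0.1124]
orientation: [[-0.096, 0.995, 0.0], [0.995, 0.096, 0.0], [0.0, 0.0, -1.0]]
contact_force: [-1.0, -0.2, 2.3]
grip_width: 0.0216
grip_force: 50.6
```

```bash
python3 -c "
from h import *
for i in range(8):
    camera('side'); s=observe(); print(s['t'],np.array(s['ee_pos']).round(4),np.array(s['contact_force']).round(2))"
```

```text
7.475 [0.5711 0.0165 0.1124] [0.57 0.33 2.6 ]
7.525 [0.5711 0.0165 0.1124] [-0.65  0.08  2.7 ]
7.575 [0.5711 0.0165 0.1124] [-0.24 -0.01  2.18]
7.625 [0.5711 0.0165 0.1124] [ 0.09 -0.5   2.47]
7.675 [0.5711 0.0165 0.1124] [-0.08 -0.32  2.37]
7.725 [0.5711 0.0165 0.1124] [-0.85  0.    2.94]
7.775 [0.5711 0.0165 0.1123] [ 0.46 -0.26  3.22]
7.825 [0.5712 0.0165 0.1124] [-0.28 -0.26  3.06]
```

Light contact is confirmed at about 2.7 N, with the collar about 6 mm above the top. I'll drag into the slit, stopping short of the first possible notch position.

{"api": "play_rows", "payload": {
  "series": "-2 -0.5 0 0 0 0; -4 -0.5 0 0 0 0; -6.5 -0.5 0 0 0 0; -9 -0.5 0 0 0 0; -11.5 -0.5 0 0 0 0; -14 -0.5 0 0 0 0; -14 -0.5 0 0 0 0"
}}

```text
t: 8.7
ee_pos: [0.5719, 0.0021, 0.1123]
orientation: [[-0.095, 0.995, -0.0], [0.995, 0.095, -0.0], [-0.0, -0.0, -1.0]]
contact_force: [-0.0, -0.6, 2.7]
grip_width: 0.0217
grip_force: 50.6
```

{"api": "play_rows", "payload": {
  "series": "-3 0 0 0 0 0; -6 0 0 0 0 0; -9 0 0 0 0 0; -12 0 0 0 0 0; -12 0 0 0 0 0"
}}

```text
t: 9.32
ee_pos: [0.573, -0.0099, 0.1123]
orientation: [[-0.095, 0.995, 0.0], [0.995, 0.095, -0.001], [-0.001, -0.0, -1.0]]
contact_force: [-0.2, -0.1, 2.8]
grip_width: 0.0211
grip_force: 50.6
```

{"api": "play_rows", "payload": {
  "series": "-1.5 0 0 0 0 0; -3 0 0 0 0 0; -3 0 0 0 0 0"
}}

```text
t: 9.7
ee_pos: [0.5733, -0.0125, 0.1123]
orientation: [[-0.096, 0.995, 0.0], [0.995, 0.096, -0.0], [-0.0, 0.0, -1.0]]
contact_force: [-1.3, 1.1, 2.5]
grip_width: 0.0215
grip_force: 50.6
```

{"api": "play_rows", "payload": {
  "series": "-1.6 0 0 0 0 0; -3.2 0 0 0 0 0; -3.2 0 0 0 0 0"
}}

```text
t: 10.07
ee_pos: [0.5736, -0.0158, 0.1123]
orientation: [[-0.096, 0.995, -0.0], [0.995, 0.096, -0.0], [-0.0, -0.0, -1.0]]
contact_force: [0.3, 2.1, 2.5]
grip_width: 0.0215
grip_force: 50.6
```

{"api": "play_rows", "payload": {
  "series": "-1.6 0 0 0 0 0; -3.2 0 0 0 0 0; -3.2 0 0 0 0 0"
}}

```text
t: 10.45
ee_pos: [0.5739, -0.019, 0.1123]
orientation: [[-0.096, 0.995, -0.0], [0.995, 0.096, -0.0], [-0.0, -0.0, -1.0]]
contact_force: [0.2, 1.0, 2.3]
grip_width: 0.0216
grip_force: 50.6
```

{"api": "play_rows", "payload": {
  "series": "-1.6 0 0 0 0 0; -3.2 0 0 0 0 0; -3.2 0 0 0 0 0"
}}

```text
t: 10.82
ee_pos: [0.5742, -0.0222, 0.1123]
orientation: [[-0.096, 0.995, -0.0], [0.995, 0.096, -0.0], [-0.0, -0.0, -1.0]]
contact_force: [-0.6, 0.5, 3.0]
grip_width: 0.0214
grip_force: 50.6
```

{"api": "play_rows", "payload": {
  "series": "-1.6 0 0 0 0 0; -3.2 0 0 0 0 0; -3.2 0 0 0 0 0"
}}

```text
t: 11.2
ee_pos: [0.5746, -0.0254, 0.1123]
orientation: [[-0.096, 0.995, 0.0], [0.995, 0.096, -0.0], [-0.0, -0.0, -1.0]]
contact_force: [-0.1, 1.0, 2.1]
grip_width: 0.0214
grip_force: 50.6
```

{"api": "play_rows", "payload": {
  "series": "-1.6 0 0 0 0 0; -3.2 0 0 0 0 0; -3.2 0 0 0 0 0"
}}

```text
t: 11.58
ee_pos: [0.5745, -0.0288, 0.1119]
orientation: [[-0.095, 0.995, -0.001], [0.995, 0.095, -0.001], [-0.0, -0.001, -1.0]]
contact_force: [0.2, -0.5, -0.2]
grip_width: 0.0213
grip_force: 50.7
```

```bash
python3 -c "
from h import *
for i in range(4):
    camera('side'); s=observe(); print(s['t'],np.array(s['ee_pos']).round(4),np.array(s['contact_force']).round(2))"
```

```text
11.625 [ 0.5745 -0.0286  0.112 ] [ 0.56  0.01 -0.74]
11.675 [ 0.5746 -0.0286  0.112 ] [-0.95  0.21 -1.48]
11.725 [ 0.5747 -0.0285  0.1121] [-0.37 -0.54 -0.67]
11.775 [ 0.5747 -0.0285  0.1122] [-0.51  0.45 -1.12]
```

The upward force has vanished, so the tip is in the notch. Pressing down gently.

{"api": "play_rows", "payload": {
  "series": "0 0 1 0 0 0; 0 0 2 0 0 0; 0 0 3 0 0 0; 0 0 4 0 0 0; 0 0 4 0 0 0"
}}

```text
t: 12.4
ee_pos: [0.5748, -0.0283, 0.1082]
orientation: [[-0.096, 0.995, -0.0], [0.995, 0.096, -0.0], [0.0, -0.0, -1.0]]
contact_force: [0.2, 0.9, -0.7]
grip_width: 0.0218
grip_force: 50.7
```

Still free, so this is the notch. Now the last millimetres, in small steps.

{"api": "play_rows", "payload": {
  "series": "0 0 0.5 0 0 0; 0 0 1 0 0 0; 0 0 1 0 0 0; 0 0 1 0 0 0"
}}

```text
t: 12.9
ee_pos: [0.5749, -0.0283, 0.1074]
orientation: [[-0.096, 0.995, 0.0], [0.995, 0.096, 0.0], [0.0, 0.0, -1.0]]
contact_force: [-0.7, -0.1, 1.0]
grip_width: 0.0212
grip_force: 51.2
```

{"api": "play_rows", "payload": {
  "series": "0 0 0.3 0 0 0; 0 0 0.5 0 0 0; 0 0 0.5 0 0 0; 0 0 0.5 0 0 0"
}}

```text
t: 13.4
ee_pos: [0.5749, -0.0284, 0.1074]
orientation: [[-0.096, 0.995, 0.0], [0.995, 0.096, -0.0], [-0.0, 0.0, -1.0]]
contact_force: [-1.6, 1.2, 6.4]
grip_width: 0.0215
grip_force: 51.9
```

The collar is seated: z has stopped at 0.1074 with a gentle 6 N. Releasing with a partial opening because of the cup and dispenser.

{"api": "play_rows", "payload": {
  "series": "0 0 0 0 0 0; 0 0 0 0 0 0; 0 0 0 0 0 0; 0 0 0 0 0 0",
  "hand": 0.55
}}

```text
t: 13.9
ee_pos: [0.5748, -0.0283, 0.1067]
orientation: [[-0.096, 0.995, -0.0], [0.995, 0.096, 0.0], [0.0, -0.0, -1.0]]
contact_force: [0.4, 0.1, -0.4]
grip_width: 0.0384
grip_force: 0.0
```

{"api": "play_rows", "payload": {
  "series": "0 0 -10 0 0 0; 0 0 -30 0 0 0; 0 0 -60 0 0 0; 0 0 -110 0 0 0; 0 0 -130 0 0 0; 0 0 -130 0 0 0; 0 0 -130 0 0 0"
}}

```text
t: 14.78
ee_pos: [0.5743, -0.0283, 0.236]
orientation: [[-0.096, 0.995, -0.001], [0.995, 0.096, 0.0], [0.0, -0.001, -1.0]]
contact_force: [0.2, -0.1, -0.6]
grip_width: 0.0383
grip_force: 0.0
```

```bash
python3 - <<'E'
from h import *
s=observe();print(s["t"],s["ee_pos"],s["contact_force"],s["grip_width"])
c,P,M,K=snap("wrist","w5.png")
m=(P[...,2]>.11)&(P[...,2]<.13)&(abs(P[...,0]-.575)<.03)&(abs(P[...,1]+.028)<.03)
print(m.sum(),np.median(P[m],0),cv2.minAreaRect((P[m][:,:2]*1000).astype(np.float32)))
E
```

```text
14.775 [ 0.57430494 -0.028344    0.23595703] [ 0.23727647 -0.07172821 -0.62486128] 0.0383370559920393
1017 [ 0.57454081 -0.02713164  0.11812975] ((574.6209716796875, -28.426956176757812), (21.844100952148438, 21.884309768676758), 5.667370796203613)
```

View pics/w5.png

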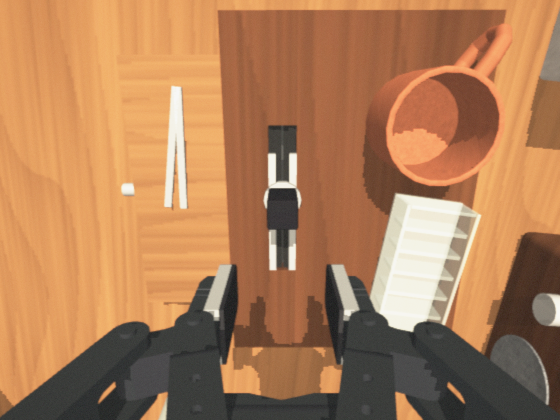

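The pin stands upright in the slit at (283,205). Its handle top is at 0.118 m, which puts the collar at 0.074 m, flush with the top. The cup, dispenser and tweezer haven't moved.

```bash
python3 -c "
from bench import *
print(job_done())"
```

```text
the job is handed in; nothing more can be done
None
```

The pin is seated in the hidden notch with its collar flush on the unit's top, released and handed in at about 15 s; the cup, dispenser and tweezer were not disturbed.

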